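Keyhole pallet locked on the drilling jig and packed with hexagonal coat pegs

TASK

Set up the drilling jig: lower the plywood pallet's keyholes over the two screw heads on the base board, slide it along until the screws lock it fully home, then turn the wooden turn button right round behind its edge so that it cannot back off. After that load every hexagonal coat peg into the pallet, flat on its floor with the stem up and packed tight with flat faces touching: the back row in the notched fence from the end stop outwards, then the rest in the front row, nested between them, again from the end stop's side without a gap. Leave the screwdriver and the marker where they are.

Things in the scene. Friction and masses are not known exactly. Their poses are not given: they have to be found in the camera images.
- jig_base: plywood base board fixed to the worktop, 255 (x) x 200 (y) x 15 mm. Origin: centre of its underside. +x is the way the pallet slides home. The pallet lies on its top, 15 mm up, axes parallel to the board's: with the pallet's origin at x, y = (8, 0) mm on the board the screw heads pass through the keyholes' round ends; at (30, 0) mm, 22 mm further along +x, it is home.
- screw_1 (a point): top of the head of one of the two steel shoulder screws on the board, at (74, 60) mm in its frame: shank 8 mm in diameter and 8 mm high, domed head 16 mm in diameter and 4.5 mm thick, so its top is 12.5 mm above the board.
- screw_2 (a point): the same for the other screw, at (-36, 60) mm in the board's frame.
- turn_button (a joint): wooden turn button on the board, rad: 0 = parked, arm along the board's -y; turns anticlockwise seen from above to 1.571 (its stop): arm along +x, round tip 1.5 mm behind the edge of a pallet that is home. Pivot at (-106, 20) mm in the board's frame; arm 44.5 mm from pivot to tip, 16 mm wide, top 11 mm above the board. Stays where left; takes about 1 N at the post.
- button_post (a point): top of the thumb post on the turn button: upright wooden dowel 12 mm in diameter, 28 mm from the pivot along the arm, rising 29 mm above the arm (top 55 mm above the worktop). Pinch or push it.
- pallet: loose plywood pallet 180 x 180 mm, floor 6 mm thick, 0.3 kg. Origin: centre of its underside; x along the rows of the nest. A fence 18 mm tall on the floor has three V notches opening to -y, their bottoms at y = 13 mm, tooth tips at y = 0; an end stop as tall has its face at x = 78 mm; 5 mm lips edge the nest at y = -84 and x = -84 mm. The edge at x = -90 mm is the one the button blocks.
- keyhole_1 (a point): underside of the pallet, centre of the round end (20 mm in diameter) of one keyhole, at (66, 60) mm in its frame. From it a slot 10 mm wide runs towards the pallet's -x, right through the floor; the shank meets its end 22 mm from this point.
- keyhole_2 (a point): the same for the other keyhole, at (-44, 60) mm in the pallet's frame.
- handle (a point): middle of the top of the pallet's handle, (0, 21, 56) mm in its frame: a wooden block on the fence, 64 mm long (x), 16 mm thick (y), reaching 32 mm down to the top of the fence. Grip it across its thickness. Axes: the pallet's.
- peg_1: loose wooden coat peg standing face down: hexagonal block 44 mm across the flats (50.8 across the corners), 20 mm thick, with a round stem 14 mm in diameter and 40 mm long rising from its middle (60 mm in all); 50 g. Origin: centre of the underside; z up the stem, x through the middle of a flat (flats every 60 degrees). Grip it by the stem. May be absent (None).
- peg_2: loose wooden coat peg standing face down: hexagonal block 44 mm across the flats (50.8 across the corners), 20 mm thick, with a round stem 14 mm in diameter and 40 mm long rising from its middle (60 mm in all); 50 g. Origin: centre of the underside; z up the stem, x through the middle of a flat (flats every 60 degrees). Grip it by the stem. May be absent (None).
- peg_3: loose wooden coat peg standing face down: hexagonal block 44 mm across the flats (50.8 across the corners), 20 mm thick, with a round stem 14 mm in diameter and 40 mm long rising from its middle (60 mm in all); 50 g. Origin: centre of the underside; z up the stem, x through the middle of a flat (flats every 60 degrees). Grip it by the stem. May be absent (None).
- peg_4: loose wooden coat peg standing face down: hexagonal block 44 mm across the flats (50.8 across the corners), 20 mm thick, with a round stem 14 mm in diameter and 40 mm long rising from its middle (60 mm in all); 50 g. Origin: centre of the underside; z up the stem, x through the middle of a flat (flats every 60 degrees). Grip it by the stem. May be absent (None).
- peg_5: loose wooden coat peg standing face down: hexagonal block 44 mm across the flats (50.8 across the corners), 20 mm thick, with a round stem 14 mm in diameter and 40 mm long rising from its middle (60 mm in all); 50 g. Origin: centre of the underside; z up the stem, x through the middle of a flat (flats every 60 degrees). Grip it by the stem. May be absent (None).
- peg_6: loose wooden coat peg standing face down: hexagonal block 44 mm across the flats (50.8 across the corners), 20 mm thick, with a round stem 14 mm in diameter and 40 mm long rising from its middle (60 mm in all); 50 g. Origin: centre of the underside; z up the stem, x through the middle of a flat (flats every 60 degrees). Grip it by the stem. May be absent (None).
- slot_1 (a point): first place of the back row of the pallet, in the notch at the end stop, (56, -12.5) mm in its frame: point on the pallet's floor under the centre of a peg packed tight there; moves with the pallet and has its axes.
- slot_2 (a point): second place of the back row of the pallet, in the middle notch, (12, -12.5) mm: point on the pallet's floor under the centre of a peg packed tight there; moves with the pallet and has its axes.
- slot_3 (a point): third place of the back row of the pallet, in the notch farthest from the end stop, (-32, -12.5) mm: point on the pallet's floor under the centre of a peg packed tight there; moves with the pallet and has its axes.
- slot_4 (a point): first place of the front row of the pallet, nested between the first and second of the back row, (34, -50.6) mm: point on the pallet's floor under the centre of a peg packed tight there; moves with the pallet and has its axes.
- slot_5 (a point): second place of the front row of the pallet, nested between the second and third of the back row, (-10, -50.6) mm: point on the pallet's floor under the centre of a peg packed tight there; moves with the pallet and has its axes.
- slot_6 (a point): third place of the front row of the pallet, next to the second and against the third of the back row, (-54, -50.6) mm: point on the pallet's floor under the centre of a peg packed tight there; moves with the pallet and has its axes.
- screwdriver: bystander: screwdriver with a yellow handle, 183 mm long, lying along its x; origin: under its middle.
- marker: bystander: black marker pen with a blue cap, 128 mm long, lying along its y; origin: under its middle.
There are look-alikes about, which are no part of the job. Leave any green look-alike of the peg_6 alone.

How it is judged:
On the way, in this order (a step that is already met when the one before it is completed fails the run):
1. the pallet is flat on the base board and slid fully home on the two screws (x of pallet in the frame of jig_base between 0.0265 and 0.0335 m and y of pallet in the frame of jig_base between -0.0035 and 0.0035 m and z of pallet in the frame of jig_base between 0.0125 and 0.0175 m and angle between the x axis of pallet and the x axis of jig_base, either way round below 0.06 rad and angle between pallet's own z axis and vertical below 0.03 rad), for 0.2 s.
2. the turn button is turned behind the pallet, which is still home (all of step 1 and value of joint turn_button above 1.35 rad), for 0.2 s.
3. a first peg stands in one of the places of the locked pallet (none before) ((((horizontal distance between peg_1 and slot_1 below 0.003 m or horizontal distance between peg_1 and slot_2 below 0.003 m or horizontal distance between peg_1 and slot_3 below 0.003 m or horizontal distance between peg_1 and slot_4 below 0.003 m or horizontal distance between peg_1 and slot_5 below 0.003 m or horizontal distance between peg_1 and slot_6 below 0.003 m) and z of peg_1 in the frame of pallet below 0.0085 m) or ((horizontal distance between peg_2 and slot_1 below 0.003 m or horizontal distance between peg_2 and slot_2 below 0.003 m or horizontal distance between peg_2 and slot_3 below 0.003 m or horizontal distance between peg_2 and slot_4 below 0.003 m or horizontal distance between peg_2 and slot_5 below 0.003 m or horizontal distance between peg_2 and slot_6 below 0.003 m) and z of peg_2 in the frame of pallet below 0.0085 m) or ((horizontal distance between peg_3 and slot_1 below 0.003 m or horizontal distance between peg_3 and slot_2 below 0.003 m or horizontal distance between peg_3 and slot_3 below 0.003 m or horizontal distance between peg_3 and slot_4 below 0.003 m or horizontal distance between peg_3 and slot_5 below 0.003 m or horizontal distance between peg_3 and slot_6 below 0.003 m) and z of peg_3 in the frame of pallet below 0.0085 m) or ((horizontal distance between peg_4 and slot_1 below 0.003 m or horizontal distance between peg_4 and slot_2 below 0.003 m or horizontal distance between peg_4 and slot_3 below 0.003 m or horizontal distance between peg_4 and slot_4 below 0.003 m or horizontal distance between peg_4 and slot_5 below 0.003 m or horizontal distance between peg_4 and slot_6 below 0.003 m) and z of peg_4 in the frame of pallet below 0.0085 m) or ((horizontal distance between peg_5 and slot_1 below 0.003 m or horizontal distance between peg_5 and slot_2 below 0.003 m or horizontal distance between peg_5 and slot_3 below 0.003 m or horizontal distance between peg_5 and slot_4 below 0.003 m or horizontal distance between peg_5 and slot_5 below 0.003 m or horizontal distance between peg_5 and slot_6 below 0.003 m) and z of peg_5 in the frame of pallet below 0.0085 m) or ((horizontal distance between peg_6 and slot_1 below 0.003 m or horizontal distance between peg_6 and slot_2 below 0.003 m or horizontal distance between peg_6 and slot_3 below 0.003 m or horizontal distance between peg_6 and slot_4 below 0.003 m or horizontal distance between peg_6 and slot_5 below 0.003 m or horizontal distance between peg_6 and slot_6 below 0.003 m) and z of peg_6 in the frame of pallet below 0.0085 m))), for 0.2 s.
At the end, for the whole second after the job is handed in: Pallet flat on the board within 3.5 mm of home, turn button past 1.35 rad; back row and front row filled from the end stop; every peg upright on the pallet's floor within 3 mm of its place, flats parallel to the rows within 0.09 rad; all at rest (all of step 2 and linear speed of each of pallet, peg_1, peg_2, peg_3, peg_4, peg_5, peg_6 below 0.02 m/s and horizontal distance between any of peg_1, peg_2, peg_3, peg_4, peg_5, peg_6 and slot_1 below 0.003 m and horizontal distance between any of peg_1, peg_2, peg_3, peg_4, peg_5, peg_6 and slot_2 below 0.003 m and horizontal distance between any of peg_1, peg_2, peg_3, peg_4, peg_5, peg_6 and slot_3 below 0.003 m and horizontal distance between any of peg_1, peg_2, peg_3, peg_4, peg_5, peg_6 and slot_4 below 0.003 m and (horizontal distance between peg_1 and slot_1 below 0.003 m or horizontal distance between peg_1 and slot_2 below 0.003 m or horizontal distance between peg_1 and slot_3 below 0.003 m or horizontal distance between peg_1 and slot_4 below 0.003 m or horizontal distance between peg_1 and slot_5 below 0.003 m or horizontal distance between peg_1 and slot_6 below 0.003 m) and z of peg_1 in the frame of pallet between 0.003 and 0.0085 m and angle between each of peg_1, peg_2, peg_3, peg_4, peg_5, peg_6's own z axis and vertical below 0.08 rad and (angle between the x axis of peg_1 and the x axis of pallet, either way round below 0.09 rad or angle between the x axis of peg_1 and the x axis of pallet, either way round between 0.957 and 1.137 rad) and (horizontal distance between peg_2 and slot_1 below 0.003 m or horizontal distance between peg_2 and slot_2 below 0.003 m or horizontal distance between peg_2 and slot_3 below 0.003 m or horizontal distance between peg_2 and slot_4 below 0.003 m or horizontal distance between peg_2 and slot_5 below 0.003 m or horizontal distance between peg_2 and slot_6 below 0.003 m) and z of peg_2 in the frame of pallet between 0.003 and 0.0085 m and (angle between the x axis of peg_2 and the x axis of pallet, either way round below 0.09 rad or angle between the x axis of peg_2 and the x axis of pallet, either way round between 0.957 and 1.137 rad) and (horizontal distance between peg_3 and slot_1 below 0.003 m or horizontal distance between peg_3 and slot_2 below 0.003 m or horizontal distance between peg_3 and slot_3 below 0.003 m or horizontal distance between peg_3 and slot_4 below 0.003 m or horizontal distance between peg_3 and slot_5 below 0.003 m or horizontal distance between peg_3 and slot_6 below 0.003 m) and z of peg_3 in the frame of pallet between 0.003 and 0.0085 m and (angle between the x axis of peg_3 and the x axis of pallet, either way round below 0.09 rad or angle between the x axis of peg_3 and the x axis of pallet, either way round between 0.957 and 1.137 rad) and (horizontal distance between peg_4 and slot_1 below 0.003 m or horizontal distance between peg_4 and slot_2 below 0.003 m or horizontal distance between peg_4 and slot_3 below 0.003 m or horizontal distance between peg_4 and slot_4 below 0.003 m or horizontal distance between peg_4 and slot_5 below 0.003 m or horizontal distance between peg_4 and slot_6 below 0.003 m) and z of peg_4 in the frame of pallet between 0.003 and 0.0085 m and (angle between the x axis of peg_4 and the x axis of pallet, either way round below 0.09 rad or angle between the x axis of peg_4 and the x axis of pallet, either way round between 0.957 and 1.137 rad) and (horizontal distance between peg_5 and slot_1 below 0.003 m or horizontal distance between peg_5 and slot_2 below 0.003 m or horizontal distance between peg_5 and slot_3 below 0.003 m or horizontal distance between peg_5 and slot_4 below 0.003 m or horizontal distance between peg_5 and slot_5 below 0.003 m or horizontal distance between peg_5 and slot_6 below 0.003 m) and z of peg_5 in the frame of pallet between 0.003 and 0.0085 m and (angle between the x axis of peg_5 and the x axis of pallet, either way round below 0.09 rad or angle between the x axis of peg_5 and the x axis of pallet, either way round between 0.957 and 1.137 rad) and (horizontal distance between peg_6 and slot_1 below 0.003 m or horizontal distance between peg_6 and slot_2 below 0.003 m or horizontal distance between peg_6 and slot_3 below 0.003 m or horizontal distance between peg_6 and slot_4 below 0.003 m or horizontal distance between peg_6 and slot_5 below 0.003 m or horizontal distance between peg_6 and slot_6 below 0.003 m) and z of peg_6 in the frame of pallet between 0.003 and 0.0085 m and (angle between the x axis of peg_6 and the x axis of pallet, either way round below 0.09 rad or angle between the x axis of peg_6 and the x axis of pallet, either way round between 0.957 and 1.137 rad) and ((not (horizontal distance between peg_1 and slot_6 below 0.003 m) and not (horizontal distance between peg_2 and slot_6 below 0.003 m) and not (horizontal distance between peg_3 and slot_6 below 0.003 m) and not (horizontal distance between peg_4 and slot_6 below 0.003 m) and not (horizontal distance between peg_5 and slot_6 below 0.003 m) and not (horizontal distance between peg_6 and slot_6 below 0.003 m)) or horizontal distance between any of peg_1, peg_2, peg_3, peg_4, peg_5, peg_6 and slot_5 below 0.003 m)); the robot touches nothing.
It fails at once if the screwdriver is moved by more than 3 cm (distance of screwdriver from where it was at the start of the episode above 0.03 m).
It fails at once if the marker is moved by more than 3 cm (distance of marker from where it was at the start of the episode above 0.03 m).
Of peg_1, peg_2, peg_3, peg_4, peg_5, peg_6 only 4 to 6 are there at a start; the rules pass over those that are not, and their reading is None.
At some moment in a run one of peg_1, peg_2, peg_3, peg_4, peg_5, peg_6 may be knocked a few centimetres aside while the robot is not near it.
It also fails if it takes over 210 s, if anything falls off the work surface, if the arm or the gripper's body presses on something with over 40 N, if the wrist force passes 120 N, or if a joint passes its speed limit or range.

ROBOT

A 6-joint arm with a two-finger parallel gripper is mounted at the origin on a cart in front of the work surface, level with it; the furniture and walls round the work are solid. World frame = base frame: x ahead of the robot, y to its left, z up, the work surface at z = 0. Lengths are in m, angles in rad, forces in N, time in s.
With the tool pointing down it reaches from about 0.375 to 0.975 m from the base axis. Payload 3.8 kg.
Tool frame: the origin (TCP) lies midway between the tips of the shut fingers; the grasp point (between the pads) lies 19 mm behind it; z points along the fingers, y is the line along which they close (so a half turn about z gives the same grasp; the last joint's range is limited). The gripper opens to 88 mm and grips with 3 to 60 N. Pads are 18 mm wide; open, the fingers measure 123 mm over their backs; the gripper's body (75 mm by 187 mm) begins 45 mm behind the grasp point.
Start: joints at [1.084, 0.264, 1.604, -0, 1.274, -0.037], TCP at [0.293, 0.608, 0.239] pointing down, gripper open.
Joint ranges: [-2.63, 2.63], [-0.94, 2.18], [0.31, 2.57], [-1.31, 4.45], [0, 2.66], [-2.55, 2.55]. Speed limits (rad/s): [2.57, 2.57, 3.14, 3.14, 3.14, 3.14].

INTERFACE

Orientations are given as a rotation vector (axis times angle).
In Python, from cell import manip, inverse_kinematics, cams, order gives the robot as it stands. Calls block until the motion is done:
- manip.move_pose(position, orientation): joint-space move of the TCP to a pose.
- manip.move_linear(position, rate=0.15, rot=None): straight line of the TCP; rot=None keeps the orientation; rate is the mean speed in m/s.
- manip.set_joints(angles): joint-space move.
- manip.set_gripper(opening, force=None): finger opening in m; force is the grip in N (None keeps the last); returns when the fingers have stopped.
- manip.dwell(seconds).
- inverse_kinematics(position, orientation): joint angles nearest the present ones, or None.
- manip.state(): the state.
- cams.capture(name): name is "scene" or "top"; returns a dict with "image" (480x640x3 uint8, blue, green, red), "z_map" (480x640 float32, m along the optical axis (not along the pixel's ray), 0 where there is no reading), "intrinsics" (3x3 intrinsics, pixels), "position" and "orientation" of the camera in the world. Camera axes: x right, y down, z forward; pixel columns grow to the right and rows downward; lengths in m; the calibration is good to about 2 mm. A picture is of the moment at which its call begins.
A pose or a line that the arm cannot do raises manip.IKError and nothing moves.
- order.close_job(): hands the job in; it is judged then, once.
The state is a dict: "clock": time; "joint_pos": joint angles; "joint_velocities": joint speeds; "tau": joint torques, N m; "tool_pos": TCP position; "tcp_rot": TCP orientation; "contact_force": force on the tool from outside, world axes, zero at the start; "moment": the same for the moment, N m; "gripper_width": finger opening in m; "grasp_force": force on a finger pad.
Only numpy, scipy, OpenCV 4.12 (cv2) and the standard library are available. Lean on these libraries where they do the work, as an engineer would, in place of code of your own. Each camera call takes 0.05 s, during which the arm holds its last target. There are 200 camera calls.

## Working session

There is one attempt and no reset: what is moved stays moved. The work goes in short steps, each a Python script; the robot and the scene stay as the last script left them, time stands still between calls to the robot, and variables do not carry over. Pictures are saved under pics/ and viewed, at most 14 in all, crops included, and the job is handed in when it is done.

```bash
ls; mkdir -p pics; python3 - <<'E'
from cell import manip,cams
import cv2,numpy as np
for n in("scene","top"):
    c=cams.capture(n); cv2.imwrite(f"pics/{n}0.png",c["image"]); np.savez(f"{n}0.npz",**c)
    print(n,c["intrinsics"].tolist(),c["position"],c["orientation"])
s=manip.state();print(s)
E
```

```text
pics
scene [[609.5276404178747, 0.0, 325.2259453203353], [0.0, 609.5276404178747, 232.49500765080597], [0.0, 0.0, 1.0]] [0.16607312 0.98846146 1.04282011] [-0.63467333  2.70053521 -1.0588178 ]
top [[437.2128076714575, 0.0, 317.6129378526202], [0.0, 437.2128076714575, 238.02227773921507], [0.0, 0.0, 1.0]] [0.50155735 0.19761595 1.0019726 ] [-2.20036644  2.16837128 -0.06189369]
{'clock': 0.1, 'joint_pos': array([ 1.08413378e+00,  2.64689286e-01,  1.60520760e+00, -2.15739915e-05,
        1.27368147e+00, -3.69133380e-02]), 'joint_velocities': array([ 0.00051475, -0.00066144, -0.00217815,  0.00075775,  0.00223319,
       -0.00231513]), 'tau': array([-8.16466672e-04, -5.03624403e+01, -3.58070076e+01,  7.29983440e-02,
        2.33574706e-02, -1.24961076e-05]), 'tool_pos': array([0.29317392, 0.60731675, 0.23752087]), 'tcp_rot': array([-7.00405114e-01, -3.06201311e+00,  3.02078319e-03]), 'contact_force': array([ 0.77631953,  0.82386782, -0.46589592]), 'moment': array([-0.02569903, -0.03545305, -0.04132599]), 'grasp_force': 0.0, 'gripper_width': 0.08795860413894244}
```

View pics/scene0.png

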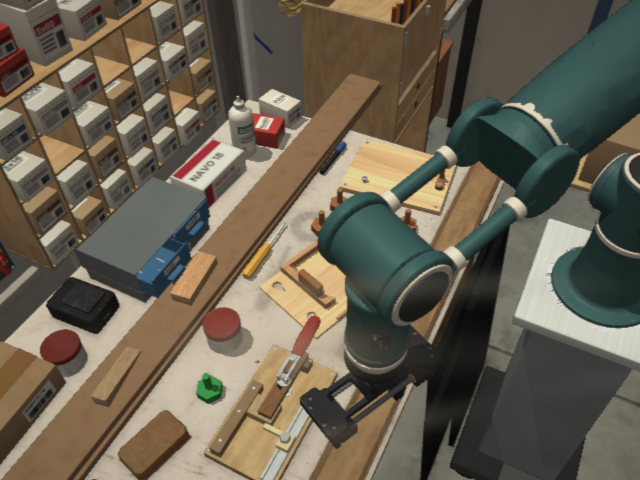

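View pics/top0.png

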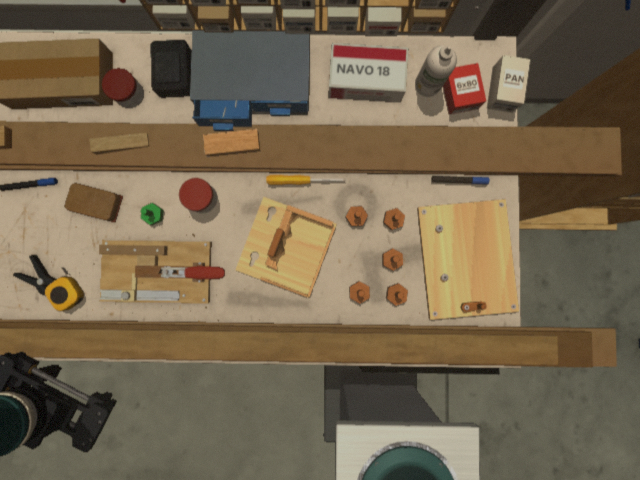

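The scene view is partly hidden by the arm. In the top view I see the board at (468,260), with screws near (439,229) and (444,278) and the button near (473,307). The pallet is at (287,247). Five orange-brown hex pegs are at (357,217), (394,219), (393,260), (359,293) and (397,295). The green look-alike at (151,213) must be left alone, as must the screwdriver (300,181) and the markers. Next I enlarge these areas.

```bash
cat > h.py <<'E'
import numpy as np,cv2
from scipy.spatial.transform import Rotation as R
def world(c,u,v,z=None):
    "world points of pixels: by plane z, or by depth map"
    u=np.atleast_1d(u).astype(float);v=np.atleast_1d(v).astype(float)
    K=c["intrinsics"];d=np.stack([(u-K[0,2])/K[0,0],(v-K[1,2])/K[1,1],np.ones_like(u)],-1)
    o=c["orientation"];Rm=R.from_rotvec(o).as_matrix()
    d=d@Rm.T;p=np.asarray(c["position"])
    if z is None: s=c["z_map"][v.astype(int),u.astype(int)]
    else: s=(np.asarray(z)-p[2])/d[:,2]
    return p+d*s[:,None]
def cloud(c):
    v,u=np.mgrid[0:480,0:640]
    return world(c,u.ravel(),v.ravel()).reshape(480,640,3)
E
python3 - <<'E'
from h import *
c=dict(np.load("top0.npz")); W=cloud(c); im=c["image"]
def crop(x0,y0,w,h,s,n): cv2.imwrite(n,cv2.resize(im[y0:y0+h,x0:x0+w],None,fx=s,fy=s,interpolation=cv2.INTER_CUBIC))
crop(405,190,125,140,4,"pics/c1.png"); crop(228,190,190,125,4,"pics/c2.png")
for n,u,v in [("front rail",450,345),("back rail",450,150),("table",340,250),("table2",500,190),("board",480,240),("pallet",255,275),("front rail edge",450,325),("e",450,335),("backrail edge",400,170),("screwdriver",290,181),("redjar",197,195)]:
    print(n,W[v,u].round(4))
# heights map of pegs
m=(W[...,2]>0.045)&(W[...,2]<0.08); m[:, :235]=0; m[:,520:]=0; m[:190]=0; m[318:]=0
k,l,st,ce=cv2.connectedComponentsWithStats(m.astype(np.uint8))
for i in range(1,k):
    if st[i,4]>5: print(st[i].tolist(),ce[i].round(1),W[l==i].mean(0).round(4),W[l==i][:,2].max().round(4))
E
```

```text
front rail [ 0.3345 -0.0867  0.0309]
back rail [ 0.7662 -0.0875  0.0352]
table [ 0.5399  0.1546 -0.0015]
table2 [ 0.6833 -0.2118  0.0015]
board [ 0.5665 -0.1604  0.014 ]
pallet [0.48   0.3468 0.0096]
front rail edge [ 3.738e-01 -9.600e-02  1.000e-04]
e [ 0.3565 -0.086   0.0337]
backrail edge [0.7193 0.0242 0.0352]
screwdriver [0.6945 0.271  0.0185]
redjar [0.6525 0.4693 0.0619]
[355, 211, 6, 7, 36] [357.6 214.1] [0.6159 0.1199 0.0589] 0.0637
[393, 214, 8, 7, 39] [396.6 217. ] [0.611  0.0355 0.0586] 0.0628
[267, 229, 17, 29, 222] [275.2 242.7] [0.5516 0.2979 0.0551] 0.06
[392, 256, 7, 7, 39] [395.  259.4] [0.5191 0.0385 0.0579] 0.0614
[357, 291, 8, 6, 35] [360.4 293.4] [0.4452 0.1124 0.0595] 0.0631
[396, 293, 8, 6, 39] [399.6 295.5] [0.4421 0.0285 0.0583] 0.0627
[479, 304, 7, 6, 31] [482.5 306.8] [ 0.4202 -0.1501  0.0531] 0.0583
```

View pics/c1.png

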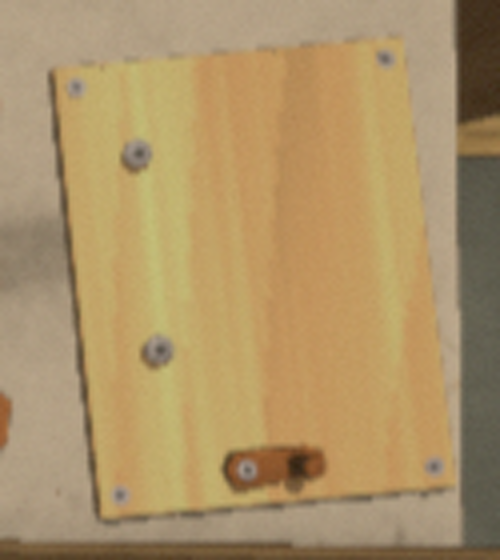

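View pics/c2.png

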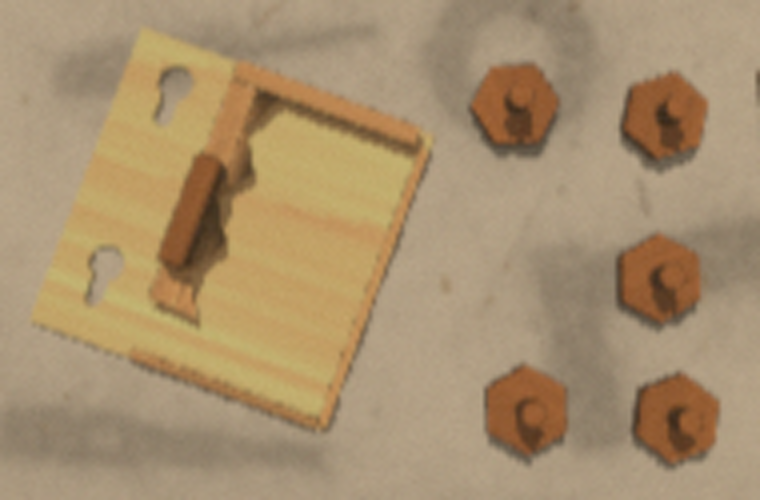

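The first crop gives the board corners, the screw heads at (137,154) and (157,350), and the button pivot at (248,469) with its post to the right. So board +x is roughly world +x. The second crop gives the keyholes at (177,80) and (106,262), the end stop at the top, and five standing orange pegs. Next I fit the poses.

```bash
cat >> h.py <<'E'
from scipy.optimize import least_squares,minimize
def proj(c,P):
    Rm=R.from_rotvec(c["orientation"]).as_matrix();q=(np.asarray(P)-c["position"])@Rm
    return q[:,:2]/q[:,2:]*[c["intrinsics"][0,0],c["intrinsics"][1,1]]+c["intrinsics"][:2,2]
def T2(p,pts):
    a=p[2];return np.asarray(pts)@np.array([[np.cos(a),np.sin(a)],[-np.sin(a),np.cos(a)]])+p[:2]
def fit(W,M): # planar pose, model pts M -> world pts W
    r=least_squares(lambda p:(T2(p,M)-W).ravel(),[*W.mean(0),0],loss="soft_l1",f_scale=.003)
    return r.x,T2(r.x,M)-W
def pegmask(c,smin=110):
    h=cv2.cvtColor(c["image"],cv2.COLOR_BGR2HSV)
    return ((h[...,1]>smin)&((h[...,0]<18)|(h[...,0]>175))).astype(np.uint8)
def render(c,p,z0,u0,v0,n,s):
    im=np.zeros((n*s,n*s),np.uint8);a=np.arange(6)*np.pi/3+np.pi/6
    hx=T2(p,.0254*np.c_[np.cos(a),np.sin(a)]);t=np.linspace(0,2*np.pi,12);st=T2(p,.007*np.c_[np.cos(t),np.sin(t)])
    for q,za,zb in((hx,0,.02),(st,.02,.06)):
        P=np.vstack([np.c_[q,np.full(len(q),z0+z)] for z in(za,zb)])
        uv=((proj(c,P)-[u0,v0]+.5)*s*16).astype(np.int32)
        cv2.fillConvexPoly(im,cv2.convexHull(uv),255,cv2.LINE_8,4)
    return im
def fitpeg(c,xy,z0=0.,smin=110):
    u,v=proj(c,[[*xy,z0+.01]])[0].astype(int);n,s=40,6;u0,v0=u-n//2,v-n//2
    m=cv2.resize(pegmask(c,smin)[v0:v0+n,u0:u0+n]*255,None,fx=s,fy=s,interpolation=cv2.INTER_LINEAR)
    m=(m>127)
    def cost(p):
        r=render(c,[p[0]/100,p[1]/100,p[2]],z0,u0,v0,n,s)>0
        return -np.sum(r&m)/np.sum(r|m)
    best=min((minimize(cost,[xy[0]*100,xy[1]*100,a],method="Nelder-Mead",options=dict(initial_simplex=[[xy[0]*100+i,xy[1]*100+j,a+k] for i,j,k in((0,0,0),(.5,0,0),(0,.5,0),(0,0,.15))])) for a in(-.35,0,.35)),key=lambda r:r.fun)
    x=best.x;return np.array([x[0]/100,x[1]/100,(x[2]+np.pi/6)%(np.pi/3)-np.pi/6]),-best.fun
def stems(c,zlo=.045,zhi=.075,box=(.38,.70,-.02,.22)):
    W=cloud(c);m=(W[...,2]>zlo)&(W[...,2]<zhi)&(W[...,0]>box[0])&(W[...,0]<box[1])&(W[...,1]>box[2])&(W[...,1]<box[3])
    k,l,st,ce=cv2.connectedComponentsWithStats(m.astype(np.uint8))
    return [W[l==i].mean(0) for i in range(1,k) if st[i,4]>12]
E
python3 - <<'E'
from h import *
c=dict(np.load("top0.npz"))
def w(x,y,x0,y0,z): return world(c,(x+.5)/4-.5+x0,(y+.5)/4-.5+y0,z)[0,:2]
B=[(50,70,.015,127.5,100),(403,37,.015,127.5,-100),(455,488,.015,-127.5,-100),(100,520,.015,-127.5,100),(137,154,.0275,74,60),(157,350,.0275,-36,60),(248,469,.026,-106,20)]
b,r=fit(np.array([w(a,d,405,190,z) for a,d,z,_,_ in B]),np.array([e[3:] for e in B])/1000)
print("board",b.round(4),(r*1000).round(1).tolist())
P=[(145,28,.006,90,90),(32,322,.006,-90,90),(322,432,.011,-90,-90),(177,80,.006,66,60),(106,262,.006,-44,60)]
p,r=fit(np.array([w(a,d,228,190,z) for a,d,z,_,_ in P]),np.array([e[3:] for e in P])/1000)
print("pallet",p.round(4),(r*1000).round(1).tolist(),"handle",T2(p,[[0,.021]]))
for s in stems(c):
    print(s.round(4),*fitpeg(c,s[:2]))
np.savez("poses.npz",b=b,p=p)
E
```

```text
board [ 0.5239 -0.1318  0.107 ] [[0.8, -0.3], [0.6, 0.6], [0.1, -1.0], [-0.4, 0.3], [0.2, -0.1], [-0.4, -1.1], [-1.0, 1.9]]
pallet [ 0.5458  0.2782 -0.3475] [[1.2, 0.8], [1.4, 1.7], [-0.6, -1.4], [-1.8, -0.1], [-0.3, -0.9]] handle [[0.55290211 0.29791501]]
[0.6159 0.1199 0.0589] [0.61804672 0.11936446 0.1023918 ] 0.9403208051580437
[0.611  0.0355 0.0586] [0.61287541 0.03357982 0.3413056 ] 0.9140987597960891
[0.5191 0.0385 0.0579] [ 0.52074271  0.03705807 -0.49815285] 0.9360716726140764
[0.4452 0.1124 0.0595] [ 0.44556166  0.11085341 -0.51540654] 0.9556420233463035
[0.4421 0.0285 0.0583] [0.44222891 0.02690915 0.39751609] 0.92449751538975
```

```bash
cat >> h.py <<'E'
from cell import manip,inverse_kinematics,cams,order
def rot(yaw): return (R.from_euler("z",yaw)*R.from_euler("x",np.pi)).as_rotvec()
def bestyaw(pos,yaw): # the half turn that keeps joint 6 nearest its middle
    o=[(abs(q[5]),y) for y in(yaw,yaw+np.pi,yaw-np.pi) if (q:=inverse_kinematics(pos,rot(y))) is not None]
    return min(o)[1]
def F(): return np.array(manip.state()["contact_force"])
def tcp(): return np.array(manip.state()["tool_pos"])
def Fm(n=4):
    f=[]
    for _ in range(n): manip.dwell(.03);f.append(F())
    return np.mean(f,0)
def push(d,dist,fmax,f0,step=.001,rate=.03):
    "step along unit vector d from the commanded tcp until the reaction passes fmax; returns (travel, force)"
    d=np.asarray(d,float);s=tcp();k=0
    while k<dist-1e-9:
        k+=step;manip.move_linear(s+d*k,rate=rate);f=-(F()-f0)@d
        if f>fmax: break
    return k,f
E
python3 - <<'E'
from h import *
z=np.load("poses.npz");p=z["p"];b=z["b"]
h=T2(p,[[0,.021]])[0]
y=bestyaw([*h,.1],p[2]);print("yaw",y)
y2=bestyaw([*T2(b,[[.008,.021]])[0],.1],b[2]);print("place yaw",y2)
manip.set_gripper(.05)
manip.move_pose([*h,.15],rot(y));manip.move_linear([*h,.027],rate=.12)
print(Fm())
manip.set_gripper(0.0,40);s=manip.state();print(s["gripper_width"],s["grasp_force"],s["tool_pos"])
manip.move_linear([*h,.127],rate=.12);print(Fm(),manip.state()["gripper_width"],manip.state()["clock"],manip.state()["joint_pos"])
E
```

```text
yaw 2.7940633685065226
place yaw 0.10697874619296106
[ 0.04186718  0.00761985 -0.52177131]
0.015369489401641944 39.998235600069165 [0.55294052 0.29797299 0.02706605]
[-0.10873566 -0.04071791 -2.57591584] 0.015914197607128252 5.375 [ 4.54537526e-01  2.67258557e-01  1.81796768e+00 -9.55820847e-06
  1.05891548e+00 -7.68720371e-01]
```

```bash
python3 - <<'E'
from h import *
b=np.load("poses.npz")["b"]
t=T2(b,[[.008,.021]])[0]
print(inverse_kinematics([*t,.127],rot(b[2]+np.pi)))
manip.move_linear([*t,.127],rate=.2,rot=rot(b[2]+np.pi))
f0=Fm();print(f0)
manip.move_linear([*t,.027+.015+.016],rate=.1)
k,f=push([0,0,-1],.018,8,f0);print("descended",k,f,tcp(),Fm(),manip.state()["gripper_width"])
c=cams.capture("top");cv2.imwrite("pics/t1.png",cv2.resize(c["image"][170:340,390:540],None,fx=4,fy=4)[:600])
E
```

```text
[-0.25104006  0.10980486  2.00333971  0.          1.02844809 -1.92881514]
[-0.19066699  0.03822837 -2.77745912]
descended 0.01800000000000001 13.3025373409412 [ 0.5303096  -0.11025134  0.04197583] [-5.86777249  1.49393745 10.90055046] 0.016246729182696894
```

View pics/t1.png

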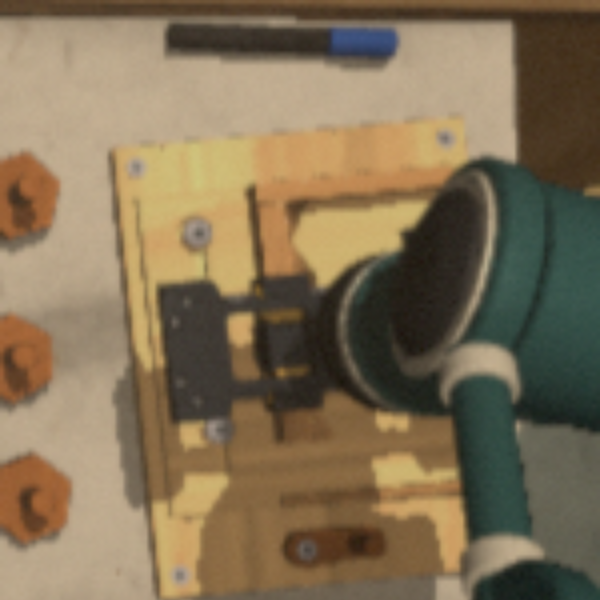

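The screw heads at (197,233) and (218,430) show through the keyholes, and the height says the pallet is seated. I slide it home.

```bash
python3 - <<'E'
from h import *
b=np.load("poses.npz")["b"];d=np.array([np.cos(b[2]),np.sin(b[2]),0])
s=tcp();manip.move_linear(s+[0,0,.0006],rate=.02);f0=Fm();print("f0",f0)
s=tcp()
manip.move_linear(tcp()+d*.016,rate=.05);print(Fm()-f0)
k,f=push(d,.012,15,f0,step=.0007);print("travel",.016+k,f,Fm()-f0,(tcp()-s)@d,tcp())
manip.set_gripper(.04);print(tcp(),Fm(),manip.state()["clock"])
np.save("home.npy",tcp())
manip.move_linear(tcp()+[0,0,.1],rate=.2)
q=list(manip.state()["joint_pos"]);q[0]+=1.3;manip.set_joints(q)
c=cams.capture("top");np.savez("t2.npz",**c);cv2.imwrite("pics/t2.png",cv2.resize(c["image"][190:335,400:535],None,fx=4,fy=4))
E
```

```text
f0 [-0.2058423   0.20820999 -2.93457558]
[0.62617928 0.04452274 0.09915538]
travel 0.026499999999999996 15.565621004059999 [-15.38878665  -3.13715163  14.54413092] 0.022481678945336155 [ 0.55247995 -0.10774458  0.04197452]
[ 0.55693242 -0.10728915  0.04208883] [-0.51928092  0.32941354  0.01951383] 18.7667
```

View pics/t2.png

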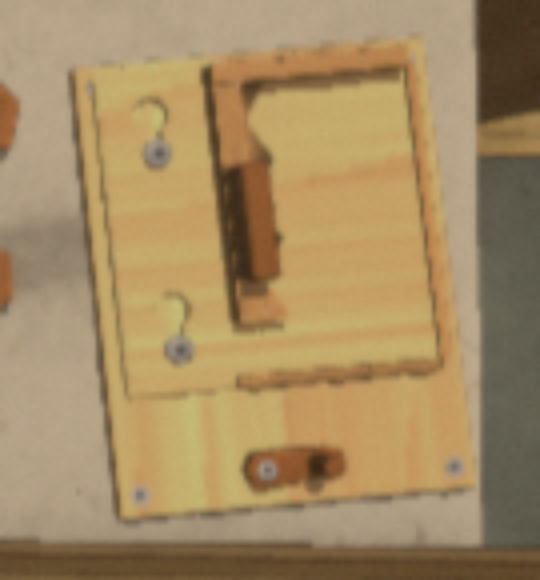

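The pallet is home: the screws sit at the slot ends at (157,152) and (180,348). Now I turn the button by its post.

```bash
python3 - <<'E'
from h import *
b=np.load("poses.npz")["b"];hm=np.array([.55248,-.10774])
print("robot-camera offset",hm-T2(b,[[.030,.021]])[0])
P=lambda t:T2(b,[[-.106+.028*np.sin(t),.020-.028*np.cos(t)]])[0]
y=bestyaw([*P(.8),.1],b[2]);print(y)
manip.set_gripper(.035)
manip.move_pose([*P(0),.13],rot(y));manip.move_linear([*P(0),.032],rate=.12)
f0=Fm();manip.set_gripper(0,6);print(manip.state()["gripper_width"])
for t in np.linspace(0,np.pi/2+.06,12)[1:]:
    manip.move_linear([*P(t),.032],rate=.06)
print(Fm()-f0,tcp(),P(np.pi/2))
manip.set_gripper(.035);manip.move_linear(tcp()+[0,0,.12],rate=.2)
q=list(manip.state()["joint_pos"]);q[0]+=1.5;manip.set_joints(q)
c=cams.capture("top");np.savez("t3.npz",**c);cv2.imwrite("pics/t3.png",cv2.resize(c["image"][190:335,340:535],None,fx=4,fy=4))
print(manip.state()["clock"])
for s in stems(c): print(s.round(4),*fitpeg(c,s[:2]))
E
```

```text
robot-camera offset [1.02302027e-03 1.67408566e-05]
0.10697874619296106
0.011464118417602379
[ 5.09807359 -7.44496679 -0.23076321] [ 0.44706544 -0.12012564  0.03331309] [ 0.44418117 -0.1202827 ]
32.725
[0.6159 0.1199 0.0588] [0.61808291 0.11922037 0.07183904] 0.9447983014861996
[0.6108 0.0357 0.0587] [0.6128893  0.03372697 0.30985238] 0.9161849710982659
[0.5191 0.0384 0.058 ] [ 0.52074954  0.03685215 -0.51833726] 0.9388344350733226
[0.445  0.1121 0.0598] [ 0.44557334  0.11087377 -0.51485212] 0.8360073735235884
[0.419  0.0574 0.0585] [0.41900756 0.05607486 0.39762713] 0.6932697700504767
```

View pics/t3.png

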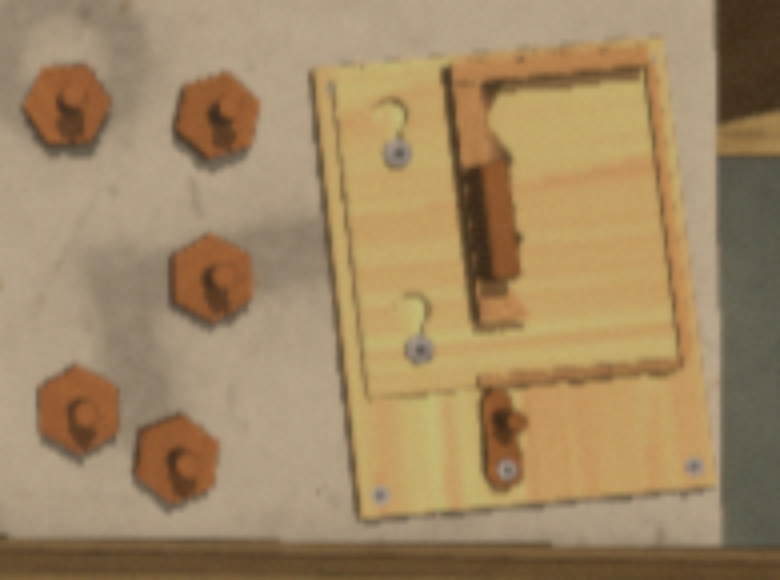

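The button is now behind the pallet edge, with its arm upward at (500,440). One peg, the last one, was knocked to (175,460), next to its neighbour. I start loading and re-measure before each pick.

```bash
cat >> h.py <<'E'
SL={1:(56,-12.5),2:(12,-12.5),3:(-32,-12.5),4:(34,-50.6),5:(-10,-50.6),6:(-54,-50.6)}
OFF={1:(-3,-6),2:(-3,-6),3:(-3,-6),4:(0,-4.5),5:(-2.5,-4.5),6:(-2.5,-4.5)}
def pallet():
    b=np.load("poses.npz")["b"];a=b[2]
    return np.array([*T2([.55248,-.10774,a],[[0,-.021]])[0],a])
def load(peg,slot):
    pl=pallet();a=pl[2];s,o=np.array(SL[slot])/1000,np.array(OFF[slot])/1000
    ex=np.array([np.cos(a),np.sin(a),0]);ey=np.array([-np.sin(a),np.cos(a),0])
    t=T2(pl,[s+o])[0];g=bestyaw([*t,.1],a)
    dy=(peg[2]-a+np.pi/6)%(np.pi/3)-np.pi/6;xy=peg[:2]+[.0005,0]
    manip.set_gripper(.034)
    manip.move_pose([*xy,.12],rot(g+dy));manip.move_linear([*xy,.025],rate=.12)
    manip.set_gripper(0,25);w=manip.state()["gripper_width"]
    manip.move_linear([*xy,.135],rate=.2)
    manip.move_linear([*t,.135],rate=.25,rot=rot(g));f0=Fm(3)
    manip.move_linear([*t,.050],rate=.12)
    kz=push([0,0,-1],.007,4,f0,.0007);z=tcp()[2]
    manip.move_linear(tcp()+[0,0,.0004],rate=.02);f0=Fm(3)
    log=[push(ey,.011,4,f0,.0007),push(ex,.008,4,f0,.0007),push(ey,.005,4,f0,.0007)]
    p=(tcp()-[*pl[:2],0])[:2];p=np.array([p@ex[:2],p@ey[:2]])-s
    print("slot",slot,"w",round(w,4),"z",round(z,4),"kz",np.round(kz,4),"push",np.round(log,4).tolist(),"err mm",(p*1000).round(1),"w",round(manip.state()["gripper_width"],4))
    manip.set_gripper(.026);manip.move_linear(tcp()+[0,0,.09],rate=.2)
def view(n):
    q=list(manip.state()["joint_pos"]);q[0]+=1.5 if q[0]<-.0 else 1.0;manip.set_joints(q)
    c=cams.capture("top");np.savez(n+".npz",**c);cv2.imwrite(f"pics/{n}.png",cv2.resize(c["image"][190:335,340:535],None,fx=4,fy=4))
    print("clock",manip.state()["clock"]);L=[]
    for s in stems(c):
        p,i=fitpeg(c,s[:2]);L.append(p);print(p.round(4),round(i,3))
    return L,c
E
python3 - <<'E'
from h import *
load(np.array([.4456,.1109,-.515]),1)
view("t4")
E
```

```text
slot 1 w 0.013 z 0.0467 kz [4.9000e-03 6.6909e+00] push [[0.0063, 4.9499], [0.0035, 4.8301], [0.0021, 4.6501]] err mm [1.2 1. ] w 0.0134
clock 49.3417
[0.6183 0.1193 0.0897] 0.936
[0.6128 0.0335 0.3448] 0.913
[ 0.5207  0.0368 -0.5223] 0.937
[0.4188 0.0559 0.4041] 0.929
```

View pics/t4.png

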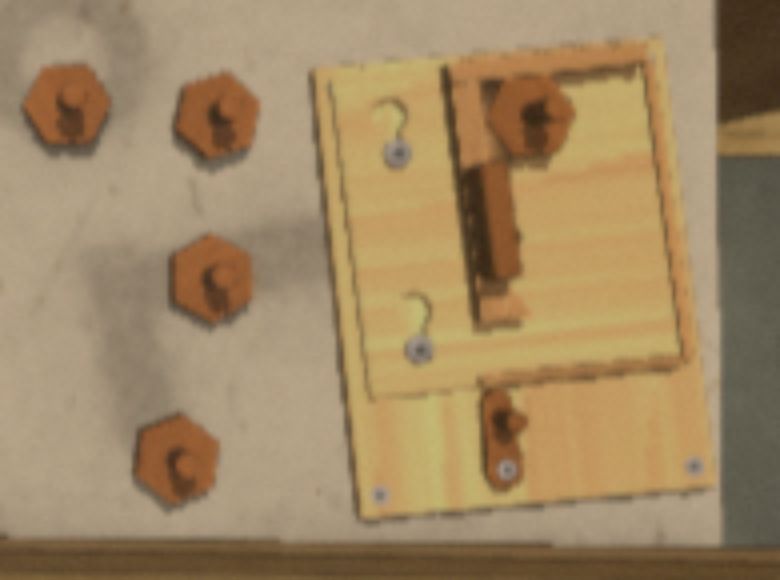

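The first peg is snug in the corner notch at (530,115). I load two more for the back row, with a fresh measurement before each.

```bash
python3 - <<'E'
from h import *
load(np.array([.4188,.0559,.404]),2)
L,c=view("t5")
load(min(L,key=lambda p:p[0]),3)
view("t6")
E
```

```text
slot 2 w 0.0133 z 0.0466 kz [4.9000e-03 6.5981e+00] push [[0.0056, 4.2796], [0.0035, 5.8128], [0.0021, 4.08]] err mm [0.4 0.2] w 0.0132
clock 65.975
[0.6182 0.119  0.0482] 0.935
[0.6129 0.0339 0.2992] 0.912
[ 0.5207  0.037  -0.4878] 0.936
slot 3 w 0.0133 z 0.0467 kz [4.9000e-03 8.6607e+00] push [[0.0063, 5.436], [0.0035, 5.1153], [0.0014, 4.068]] err mm [0.3 0.5] w 0.013
clock 82.25
[0.6182 0.1192 0.0915] 0.933
[0.6128 0.0331 0.3463] 0.912
```

View pics/t6.png

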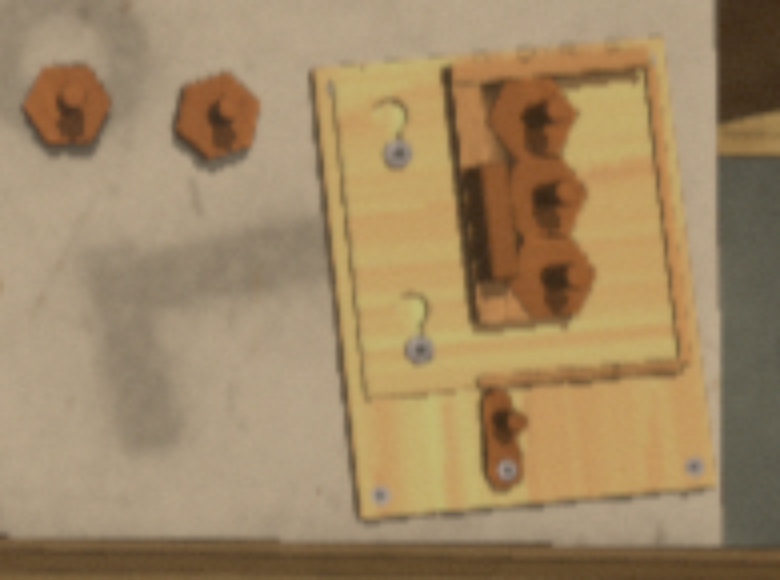

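The three back-row pegs are tight in the notches, at (535,115), (548,195) and (555,280). The front row is next.

```bash
python3 - <<'E'
from h import *
load(np.array([.6128,.0335,.325]),4)
L,c=view("t7")
load(max(L,key=lambda p:p[0]),5)
L,c=view("t8")
pl=pallet()
h=dict(c)
for k in range(1,6):
    xy=T2(pl,[np.array(SL[k])/1000])[0]
    d=min(stems(c,.06,.1,(.4,.7,-.25,0)),key=lambda s:np.hypot(*(s[:2]-xy)))
    print(k,((d[:2]-xy)*1000).round(1),d[2].round(4),[r.round(3) for r in fitpeg(c,xy,.021,170)])
E
```

```text
slot 4 w 0.0133 z 0.0468 kz [4.9000e-03 7.8894e+00] push [[0.0056, 4.0106], [0.0014, 4.6804], [0.0007, 4.3683]] err mm [1.3 0.5] w 0.013
clock 97.8
[0.6181 0.1192 0.1048] 0.936
slot 5 w 0.013 z 0.0468 kz [4.2000e-03 5.1351e+00] push [[0.0049, 5.1169], [0.0042, 4.9609], [0.0014, 5.5035]] err mm [ 2.2 -0.1] w 0.0124
clock 114.2083
1 [-2.3  2.6] 0.0773 [array([ 0.589, -0.162,  0.169]), np.float64(0.456)]
2 [-1.8  2.8] 0.0767 [array([ 0.571, -0.155, -0.512]), np.float64(0.329)]
3 [-1.7  2.5] 0.0766 [array([ 0.547, -0.159, -0.455]), np.float64(0.454)]
4 [-0.9  2.3] 0.0766 [array([ 0.59 , -0.171,  0.047]), np.float64(0.41)]
5 [-0.2  1.8] 0.0768 [array([ 0.553, -0.175,  0.105]), np.float64(0.394)]
```

View pics/t8.png

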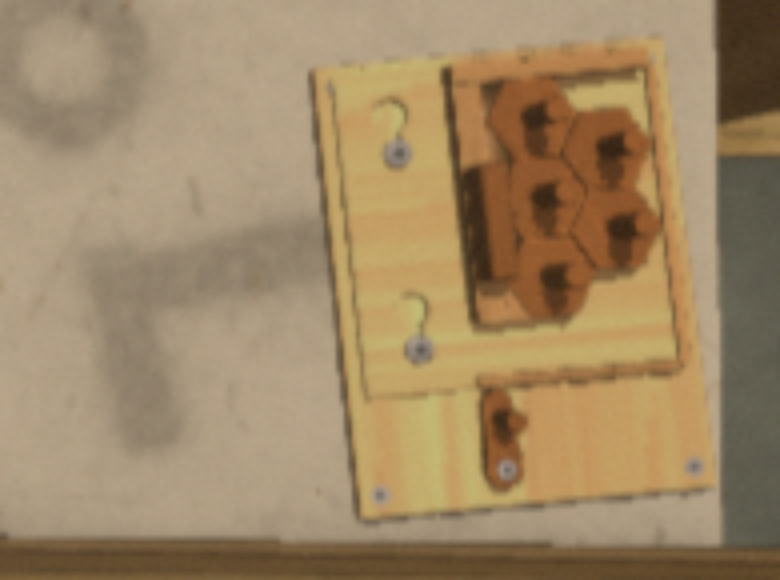

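All five pegs look packed. I check the front row's gaps and angles in an enlarged crop.

```bash
python3 - <<'E'
from h import *
L=[cams.capture("top") for _ in range(8)]
im=np.mean([c["image"].astype(float) for c in L],0);c=L[0]
im=np.clip(im*1.4,0,255).astype(np.uint8)
cr=cv2.resize(im[205:275,455:510],None,fx=8,fy=8,interpolation=cv2.INTER_CUBIC)
pl=pallet();a=np.arange(6)*np.pi/3+np.pi/6
for k in range(1,6):
    h=T2([*T2(pl,[np.array(SL[k])/1000])[0]-[.001,0],pl[2]],.0254*np.c_[np.cos(a),np.sin(a)])
    uv=((proj(c,np.c_[h,np.full(6,.041)])-[455,205]+.5)*8).astype(int)
    cv2.polylines(cr,[uv],True,(255,255,0),1)
cv2.imwrite("pics/z.png",cr)
E
```

```text
(no output)
```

View pics/z.png

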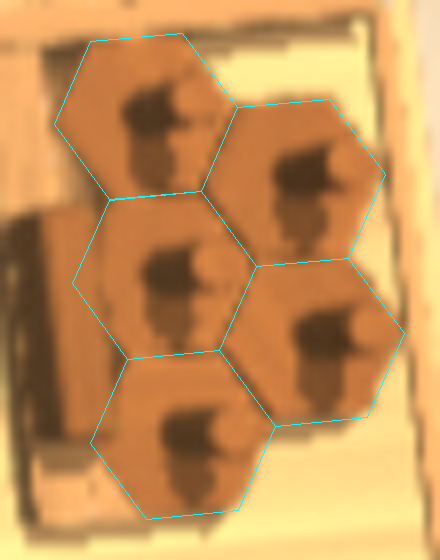

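The ideal outlines overlay all five pegs within about 1 mm and are parallel to the rows. I hand in.

```bash
python3 -c "
from h import *
print(manip.state()['clock'],tcp(),order.close_job())"
```

```text
the job is handed in; nothing more can be done
114.6083 [0.21733503 0.53828684 0.13686536] None
```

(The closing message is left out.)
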